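# Load a power board into the bench test fixture

## Task

Take the power board with the finned heat sink out of the tray and seat it flat and fully home in the pocket of the test fixture, turned so that its notched corner fits round the pocket's key block; set it in place, do not let it drop. Once it is seated and you have let go of it, bring the fixture's lid all the way down over it without slamming it. Leave the flux bottle, the solder reel and the tool pot where they stand.

Things in the scene. Friction and masses are not known exactly. Their poses are not given: they have to be found in the camera images.
- board: The loose power board, about 95 g: green circuit board 60 x 84 mm (its x by y), 2 mm thick, lying component side up in the tray, one corner (-x +y) notched. Origin: centre of the 60 x 84 mm outline, on the underside; z up. Whitish terminal block along the -x edge beside the notch, black pin header along the +x edge; these and two small capacitors reach at most 11 mm above the underside
- heat_sink (a point): Centre of the top of the board's bare aluminium finned heat sink, straight above the board's origin. The heat sink is 32 mm (board x) by 34 mm (board y) and stands from 2 to 24 mm above the board's underside; fins run along x, so grip it across y on the two outer fins
- board_notch (a point): Centre of the board's square corner notch, 14 x 14 mm, at underside height: 23 mm towards -x and 35 mm towards +y from the board's origin
- tray: Dark flat component tray, fixed, 200 x 160 mm (its x by y), floor 4 mm above the bench, rim 12 mm high and 4 mm thick. Origin: centre of its underside, on the bench
- fixture: Test fixture, fixed: aluminium housing 160 mm (x) x 180 mm (y), black nest plate on top, 74 mm above the bench. Origin: centre of its underside, on the bench. Its +x points from the front (where the handle lies when the lid is closed) to the hinge at the back; y runs along the hinge
- pocket (a point): Centre of the pocket's floor, 65 mm above the bench, 12 mm in front (-x) of the fixture's origin. Pocket 9 mm deep, 62 mm (fixture x) x 86 mm (y) at its floor, 1 mm more than the board on each side; walls flare evenly to 69 x 93 mm at the mouth. Seated, the board's origin is here and its x and y axes point along the fixture's x and y
- pocket_key (a point): Where the notch centre (point board_notch) comes when the board is seated: the pocket's front left (-x +y) corner, floor height. The bare-metal key block in that corner is 12 x 12 mm and 4 mm high; a board put in half turned round rides up on it
- lid (a joint): Lid angle, rad: 0 = closed on its stop, 1.57 = upright, 1.85 = leaning fully back. Starts at 1.55 to 1.8. Stiff hinge: stays where left, closes with 1 to 4 N at the handle. Lid: frame with clear window, 155 mm long from the hinge, 174 mm wide; reaching 9 mm to the inner and 15 mm to the outer side of the plane of hinge and handle. Two press rods inside end 1 mm above a seated board
- lid_hinge (a point): Middle of the lid's hinge line, 75 mm behind (+x) the fixture's origin, 84 mm above the bench; the line runs along the fixture's y
- lid_handle (a point): Middle of the lid's handle: a black round bar, 12 mm diameter, 90 mm long, parallel to the hinge, 180 mm from the hinge line, 25 mm beyond the lid's free edge and joined to it at both ends. Lid upright: the bar is on top, 264 mm above the bench. Lid closed: 25 mm in front of the housing, 84 mm above the bench
- flux_bottle: Bystander: light blue bottle, 48 mm diameter, 115 mm high, standing loose behind the gap between tray and fixture; origin: centre of its underside
- solder_reel: Bystander: grey reel of solder, 60 mm diameter, 45 mm high, standing loose in front of the gap between tray and fixture; origin: centre of its underside
- tool_pot: Bystander: dark round pot, 68 mm diameter, 95 mm high, with a screwdriver, tweezers and a brush standing in it up to 195 mm, loose, at the far left; origin: centre of its underside
Mind the look-alikes: they are no part of the job. What is shaped like the board but blue is not meant.

How it is judged:
By the outcome, as a careful person would: the job done as asked, in the order asked, and still so for the second after the job is handed in, with the robot touching nothing.
It also fails if it takes over 69 s, if anything falls off the work surface, if the arm or the gripper's body presses on something with over 40 N, if the wrist force passes 120 N, or if a joint passes its speed limit or range.

## Robot

A 6-joint arm with a two-finger parallel gripper is mounted at the origin on the work surface. World frame = base frame: x ahead of the robot, y to its left, z up, the work surface at z = 0. Lengths are in m, angles in degrees, forces in N, time in s.
With the tool pointing down it reaches from about 0.4 to 0.925 m from the base axis. Payload 12.5 kg.
Tool frame: the origin (TCP) lies at the very end of the fingers, on their centre line; the grasp point (between the pads) lies 19 mm behind it (ctrl.grip_point_offset is the distance from the TCP to the grasp point, in m); z points along the fingers, x is the direction in which the jaws open and shut, and the axes are right-handed (so a half turn about z gives the same grasp; the last joint's range is limited). The gripper opens to 95 mm and grips with 3 to 60 N. Pads are 20 mm wide; open, the fingers measure 119 mm over their backs; the gripper's body (75 mm by 180 mm) begins 59 mm behind the grasp point.
Start: joints at [-80.936, 28.126, 89.318, -0, 62.55, -6.05], TCP at [0.163, -0.603, 0.215] pointing down, gripper open.
Joint ranges: [-177.58, 177.58], [-47.91, 125.51], [2.72, 160], [-65.01, 245.01], [3.68, 167.84], [-153.87, 153.87]. Speed limits (degrees/s): [127.2, 127.2, 159.86, 180, 180, 180].

## Interface

Orientations are given as [roll, pitch, yaw] about the fixed x, y, z axes, in that order (R = Rz(yaw) Ry(pitch) Rx(roll)).
In Python, from rig import readout, viewer, workorder, ctrl gives the robot as it stands. The module is installed in compiled form; this text tells all that it offers.
- The arm moves only by the tool apply_moves, never from a script. Its arguments are lists of equal length, an entry for each row: "hand": the closure, from 0 (fully open) to 1 (shut); "linear": the shift along the tool's x, y, z in mm, a list of three; "dr": the turn, a rotation vector about the tool's x, y, z in degrees, a list of three. In form: {"hand": [hand, ...], "linear": [[dx, dy, dz], ...], "dr": [[wx, wy, wz], ...]}. A call has 1 to 12 rows; each row is the pose to reach, as a shift and turn from the pose measured when the call began, along the tool's axes at that moment; what a row does not reach only later rows make up. A row lasts 1/8 s, in which the tool goes at most 62.5 mm and 10.7 degrees, less where a joint would pass 70% of its speed; a pose out of reach is approached as far as the arm can. A call with a gripper value outside its range is refused whole. The fingers move at their own pace and stop on an object; "squeeze" is the grip in N (left out, the last holds). Time passes only in rows, so rows that repeat a pose let the fingers close. It gives the time, the measured TCP pose, the force and the opening at its end, in the units of the state.
- readout.get_obs(): the state, without advancing time (a new reading comes with each control period).
- viewer.snapshot(name): name is "side" or "top"; returns (picture, depth): 384x512x3 uint8, blue, green, red; 384x512 float32, m along the optical axis (not along the pixel's ray), 0 where there is no reading.
- viewer.camera_info(name): a dict with "mtx" (3x3 intrinsics, pixels), "distortion" ([k1, k2, p1, p2, k3] as OpenCV has them; the pictures are not rectified), "R" (3x3) and "t" (3): a world point X has camera coordinates R X + t. Camera axes: x right, y down, z forward; pixel columns grow to the right and rows downward; lengths in m; the calibration is good to about 2 mm. A picture is of the moment at which its call begins. camera_info takes no time and is no camera call.
- workorder.job_done(): hands the job in, once; it reports no verdict.
The state is a dict: "t": time; "qpos": joint angles; "joint_vel": joint speeds; "joint_torque": joint torques, N m; "tcp_pos": TCP position; "tool_rot": TCP orientation; "contact_force": force on the tool from outside, world axes, zero at the start; "moment": the same for the moment, N m; "gripper_width": opening from 0.0 (shut) to 1.0 (fully open).
Only numpy, scipy, OpenCV 4.12 (cv2) and the standard library are available. Lean on these libraries where they do the work, as an engineer would, in place of code of your own. Each camera call takes 0.05 s, during which the arm holds its last target. There are 200 camera calls.

## Working session

There is one attempt and no reset: what is moved stays moved. The work goes in short steps, Python scripts to look and compute and a tool call to move; the robot and the scene stay as the last step left them, time stands still between calls to the robot, and variables do not carry over. Pictures are saved under pics/ and viewed, about 8 in all and at most 12, crops included, and the job is handed in when it is done.

Besides the shell and the picture viewer there is one more tool, called after "Call:" in YAML: its name, and indented under it one key for each argument. apply_moves: Moves the arm, as the interface text tells. Its arguments: {"type":"object","properties":{"hand":{"type":"array"},"linear":{"type":"array"},"dr":{"type":"array"},"squeeze":{"type":"number"}},"required":["hand","linear","dr"]}

```bash
mkdir -p pics
python3 - <<'E'
from rig import readout, viewer, workorder, ctrl
import cv2,numpy as np
o=readout.get_obs();print(o); print(ctrl.grip_point_offset)
for n in ("side","top"):
    p,d=viewer.snapshot(n); cv2.imwrite(f"pics/{n}0.png",p); np.save(f"pics/{n}0.npy",d)
    c=viewer.camera_info(n); print(n,c)
a=cv2.imread("pics/side0.png");b=cv2.imread("pics/top0.png")
E
```

```text
{'t': 0.0, 'qpos': array([-8.09355618e+01,  2.81642505e+01,  8.93490860e+01, -1.29589402e-03,
        6.25485229e+01, -6.05035453e+00]), 'joint_vel': array([ 0.01125026,  0.03090269,  0.10461685, -0.00926032, -0.14428351,
       -0.0125425 ]), 'joint_torque': array([ 3.07650313e-03, -6.12627625e+01, -2.58178711e+01,  6.94223866e-02,
        4.82591742e-02, -1.07636563e-04]), 'tcp_pos': array([ 0.16295186, -0.60314345,  0.21406687]), 'tool_rot': array([-1.79994623e+02,  6.16359682e-02, -7.48846064e+01]), 'contact_force': array([-0.29434966, -0.67739033, -0.02385262]), 'moment': array([0.00992502, 0.04110032, 0.05933122]), 'gripper_width': 0.9997886247384251}
0.0188
side {'mtx': array([[491.03529452,   0.        , 253.79647302],
       [  0.        , 491.03529452, 188.65815392],
       [  0.        ,   0.        ,   1.        ]]), 'distortion': array([-0.14440195,  0.        ,  0.        ,  0.        ,  0.        ]), 'R': array([[-0.82861091, -0.55982234, -0.00170401],
       [-0.29055855,  0.43266275, -0.85345104],
       [ 0.47851822, -0.70668373, -0.52117024]]), 't': array([0.52991161, 0.21320218, 1.13667653])}
top {'mtx': array([[497.9200331 ,   0.        , 253.6894258 ],
       [  0.        , 497.9200331 , 189.95202646],
       [  0.        ,   0.        ,   1.        ]]), 'distortion': array([-0.02564153,  0.        ,  0.        ,  0.        ,  0.        ]), 'R': array([[ 0.01877421, -0.99965044,  0.01861537],
       [-0.99709787, -0.02009369, -0.07343082],
       [ 0.0737792 , -0.01718274, -0.99712656]]), 't': array([0.06298003, 0.57038272, 1.14267098])}
```

View pics/top0.png

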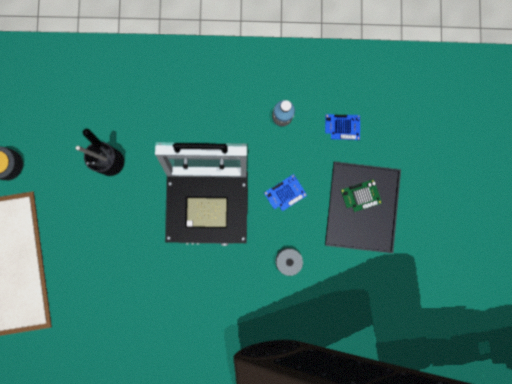

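View pics/side0.png

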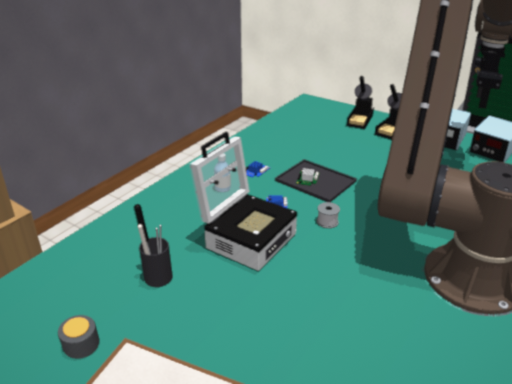

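The top view shows three board-shaped things: (362,196) green with a heat sink in the tray, (343,127) blue behind the tray, and (286,192) blue beside the fixture. The green one fits. The fixture is at (207,210), with its lid up towards the top of the image (+x) and the key block near (189,223). I'll confirm with an enlarged crop and measure.

```bash
cat > h.py <<'E'
from rig import readout, viewer, workorder, ctrl
import cv2,numpy as np
def ray(n,uv):
    c=viewer.camera_info(n)
    x=cv2.undistortPoints(np.float32(uv).reshape(-1,1,2),c["mtx"],c["distortion"]).reshape(-1,2)
    d=np.c_[x,np.ones(len(x))]; return -c["R"].T@c["t"], d@c["R"], d
def plane(n,uv,z):
    o,d,_=ray(n,uv); return o+d*((z-o[2])/d[:,2])[:,None]
def cloud(n,dep):
    h,w=dep.shape; u,v=np.meshgrid(np.arange(w),np.arange(h))
    o,d,_=ray(n,np.c_[u.ravel(),v.ravel()]); P=o+d*dep.ravel()[:,None]
    P[dep.ravel()==0]=np.nan
    return P.reshape(h,w,3)
def proj(n,X):
    c=viewer.camera_info(n)
    return cv2.projectPoints(np.float64(X).reshape(-1,1,3),cv2.Rodrigues(c["R"])[0],c["t"],c["mtx"],c["distortion"])[0].reshape(-1,2)
def rect(m,n,z,lab,kmin=20):
    cs,_=cv2.findContours(m.astype(np.uint8),cv2.RETR_EXTERNAL,cv2.CHAIN_APPROX_NONE)
    c=max(cs,key=cv2.contourArea); P=plane(n,c.reshape(-1,2),z)[:,:2]
    r=cv2.minAreaRect((P*1000).astype(np.float32)); print(lab,len(cs),cv2.contourArea(c),r); return r,c
E
python3 - <<'E'
from h import *
p=cv2.imread("pics/top0.png");d=np.load("pics/top0.npy");P=cloud("top",d)
a=cv2.resize(p[170:225,335:395],None,fx=7,fy=7,interpolation=cv2.INTER_CUBIC)
b=cv2.resize(p[135:250,155:255],None,fx=3.5,fy=3.5,interpolation=cv2.INTER_CUBIC)
H=max(a.shape[0],b.shape[0]); f=lambda i:cv2.copyMakeBorder(i,0,H-i.shape[0],0,0,0)
cv2.imwrite("pics/crop1.png",np.hstack([f(a),f(b)]))
hsv=cv2.cvtColor(p,cv2.COLOR_BGR2HSV)
v=hsv[...,2];s=hsv[...,1]
def sub(m,u0,u1,v0,v1):
    o=np.zeros(m.shape,bool);o[v0:v1,u0:u1]=m[v0:v1,u0:u1];return o
g=p[...,1].astype(int)
print("samples",p[196,362],p[185,362],p[205,350],p[240,360],p[210,172],p[210,210],p[223,189])
tray=sub((v<70)|(v>0)&~((hsv[...,0]>70)&(hsv[...,0]<90)&(v>85)&(s>180)),322,405,158,255)
rect(tray,"top",.012,"tray")
nest=sub((v<60),160,252,170,250); rect(nest,"top",.074,"nest")
flo=sub((s>40)&(hsv[...,0]<40)&(v>100),180,235,190,235); rect(flo,"top",.065,"pocketfloor")
fx=sub((P[...,2]>.055)&(P[...,2]<.09),150,260,170,250); rect(fx,"top",.074,"fixDepth")
hs=sub(P[...,2]>.020,335,395,172,222); rect(hs,"top",.028,"hsDepth")
print("heights",[np.round(P[y,x],4) for x,y in [(362,196),(340,240),(172,210),(210,210),(189,223),(200,148),(270,220)]])
# lid bar
m=sub((P[...,2]>.24),150,260,130,180);Q=P[m];print("bar",len(Q),np.nanmean(Q,0) if len(Q) else 0,np.nanmin(Q,0),np.nanmax(Q,0))
print(np.round(P[176:216:3,345:385:3,2]*1000).astype(int))
E
```

```text
samples [150 146 145] [48 77 27] [ 62 106  38] [84 76 78] [43 43 41] [138 171 170] [234 232 231]
tray 2 5887.5 ((534.802734375, -185.28244018554688), (166.35418701171875, 206.89854431152344), 84.56392669677734)
nest 2 4897.0 ((520.98876953125, 179.75216674804688), (142.15419006347656, 176.98974609375), 1.0750402212142944)
pocketfloor 1 981.5 ((514.23583984375, 180.4857177734375), (62.59575653076172, 85.00848388671875), 1.1413019895553589)
fixDepth 1 5304.0 ((526.4942016601562, 181.0601806640625), (157.82505798339844, 179.3708038330078), 1.1386677026748657)
hsDepth 1 161.5 ((561.6913452148438, -179.7189483642578), (31.60922622680664, 36.53422927856445), 18.71526527404785)
heights [array([ 0.5603, -0.1817,  0.0144]), array([ 0.4559, -0.1321,  0.0048]), array([0.517 , 0.2555, 0.0721]), array([0.5188, 0.1716, 0.0659]), array([0.4889, 0.2173, 0.0695]), array([0.6274, 0.1795, 0.2616]), array([ 0.5   ,  0.0336, -0.0022])]
bar 410 [0.63031169 0.18183967 0.26252402] [0.61823476 0.09381518 0.24002776] [0.63842777 0.26653103 0.27122372]
[[                   4                    1               
[... 3573 characters left out ...]
     4                    6]
 [                   3                    4                    3
                     1                    3                    3
                     7                    8                    4
                     4                    0                    2
                     4                    2]
 [                   3                    4                    5
                    -1                    5                    6
                     1                    3                    5
                     2                    0                    3
                     5                    6]]<stdin>:22: RuntimeWarning: invalid value encountered in cast
```

View pics/crop1.png

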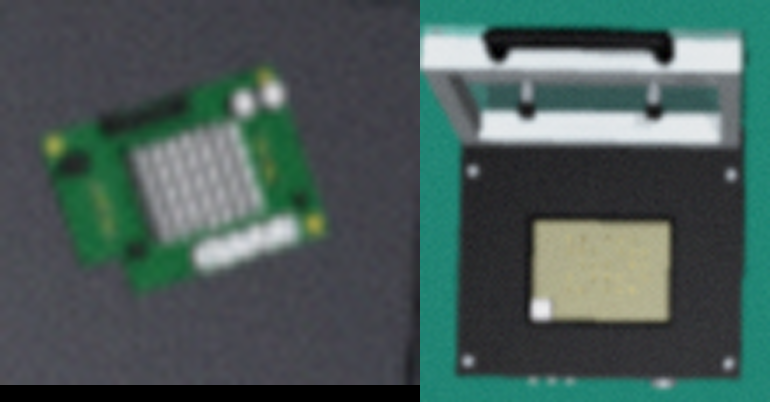

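The crop confirms the green board. Its terminal block faces -x (image down) and its notch is at lower left (-x, +y), so it is turned only about 15° from the world axes. In the fixture, the key block is at lower left of the pocket. Next I'll refine the board pose.

```bash
cat >> h.py <<'E'
from scipy.spatial.transform import Rotation as Ro
def go(p,rpy):
    o=readout.get_obs();R=Ro.from_euler('xyz',o["tool_rot"],degrees=True);T=Ro.from_euler('xyz',rpy,degrees=True)
    print("lin",np.round(R.inv().apply(np.array(p)-o["tcp_pos"]*1000),1),"dr",np.round((R.inv()*T).as_rotvec(degrees=True),1))
E
python3 - <<'E'
from h import *
p=cv2.imread("pics/top0.png")
k=6;u0,v0=335,170
a=cv2.resize(p[170:225,335:395],None,fx=k,fy=k,interpolation=cv2.INTER_CUBIC)
def back(c): return (c.reshape(-1,2)+.5)/k-.5+[u0,v0]
b,g,r=[a[...,i].astype(int) for i in range(3)]
hsv=cv2.cvtColor(a,cv2.COLOR_BGR2HSV)
def do(m,z,l):
    cs,_=cv2.findContours(m.astype(np.uint8),cv2.RETR_EXTERNAL,cv2.CHAIN_APPROX_NONE)
    c=max(cs,key=cv2.contourArea);q=plane("top",back(c),z)[:,:2]*1000
    print(l,cv2.minAreaRect(q.astype(np.float32)))
green=(hsv[...,1]>75)&(g>r+8)
bright=(hsv[...,2]>105)&(hsv[...,1]<75)
do(cv2.morphologyEx(((green|bright)).astype(np.uint8),cv2.MORPH_CLOSE,np.ones((15,15))),.006,"board")
lab=cv2.connectedComponentsWithStats(bright.astype(np.uint8))
for i in range(1,lab[0]):
    if lab[2][i,4]>150: do(lab[1]==i,.028,"bright%d"%lab[2][i,4])
cv2.imwrite("pics/m.png",np.hstack([green*255,bright*255]))
# side-view gripper crop
s=cv2.imread("pics/side0.png");cv2.imwrite("pics/grip.png",cv2.resize(s[0:130,420:512],None,fx=4,fy=4))
go([562,-180,120],[180,0,-72])
E
```

```text
board ((560.9345703125, -181.25942993164062), (62.66960906982422, 86.41648864746094), 18.819053649902344)
bright12202 ((561.8048706054688, -190.5062255859375), (56.60245895385742, 56.032745361328125), 18.828100204467773)
lin [-304.4 -495.6   94.5] dr [-0.   0.1 -2.9][ WARN:0@0.023] global loadsave.cpp:1063 imwrite_ Unsupported depth image for selected encoder is fallbacked to CV_8U.
```

View pics/grip.png

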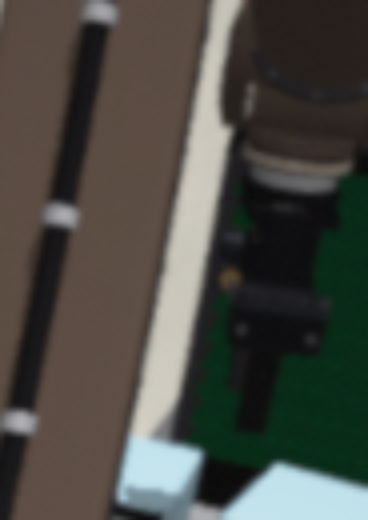

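The gripper's long side lies along its jaw direction, so it has clearance in front of the lid. The board centre is about (561, -181), yaw 18.8°. Approaching now.

Call:
apply_moves:
  hand: [0.35,0.35,0.35,0.35,0.35,0.35,0.35,0.35,0.35,0.35,0.35,0.35]
  linear:
    - [-30,-50,10]
    - [-61,-99,19]
    - [-91,-149,28]
    - [-122,-198,38]
    - [-152,-248,47]
    - [-182,-297,57]
    - [-213,-347,66]
    - [-243,-396,76]
    - [-274,-446,85]
    - [-304,-495,94.5]
    - [-304,-495,94.5]
    - [-304,-495,94.5]
  dr:
    - [0,0,-0.5]
    - [0,0,-1]
    - [0,0,-1.5]
    - [0,0,-2]
    - [0,0,-2.5]
    - [0,0,-3]
    - [0,0,-3.5]
    - [0,0,-3.7]
    - [0,0,-3.7]
    - [0,0,-3.7]
    - [0,0,-3.7]
    - [0,0,-3.7]
  squeeze: 20

```text
t: 1.6
tcp_pos: [0.5612, -0.1805, 0.1197]
tool_rot: [180.0, 0.1, -71.1]
contact_force: [-0.2, 0.2, -0.0]
gripper_width: 0.649
```

Run:
```python
from h import *
go([561.2,-180.6,10],[180,0,-71.2]); o=readout.get_obs();print(o["gripper_width"],o["tcp_pos"],o["contact_force"])
```

```text
lin [  0.3  -0.  109.7] dr [0.  0.1 0.1]
0.6493984219593557 [ 0.56117817 -0.18049696  0.11969301] [-0.2350411   0.16760346 -0.02710154]
```

Call:
apply_moves:
  hand: [0.35,0.35,0.35,0.35,0.35,0.35,0.35,0.35]
  linear:
    - [0,0,25]
    - [0,0,50]
    - [0,0,75]
    - [0,0,90]
    - [0,0,100]
    - [0,0,106]
    - [0,0,109.5]
    - [0,0,109.5]
  dr:
    - [0,0,0]
    - [0,0,0]
    - [0,0,0]
    - [0,0,0]
    - [0,0,0]
    - [0,0,0]
    - [0,0,0]
    - [0,0,0]

```text
t: 2.6
tcp_pos: [0.5612, -0.1803, 0.0104]
tool_rot: [180.0, 0.1, -71.1]
contact_force: [0.0, -0.8, 0.1]
gripper_width: 0.65
```

Call:
apply_moves:
  hand: [0.5,0.55,0.6,0.65,0.7,0.75,0.8,0.8,0.8]
  linear:
    - [0,0,0]
    - [0,0,0]
    - [0,0,0]
    - [0,0,0]
    - [0,0,0]
    - [0,0,0]
    - [0,0,0]
    - [0,0,0]
    - [0,0,0]
  dr:
    - [0,0,0]
    - [0,0,0]
    - [0,0,0]
    - [0,0,0]
    - [0,0,0]
    - [0,0,0]
    - [0,0,0]
    - [0,0,0]
    - [0,0,0]
  squeeze: 20

```text
t: 3.72
tcp_pos: [0.5613, -0.1805, 0.0104]
tool_rot: [180.0, 0.1, -71.1]
contact_force: [0.4, -1.1, 2.2]
gripper_width: 0.356
```

Call:
apply_moves:
  hand: [0.8,0.8,0.8,0.8,0.8,0.8,0.8,0.8]
  linear:
    - [0,0,-3]
    - [0,0,-10]
    - [0,0,-30]
    - [0,0,-55]
    - [0,0,-85]
    - [0,0,-115]
    - [0,0,-140]
    - [0,0,-140]
  dr:
    - [0,0,0]
    - [0,0,0]
    - [0,0,0]
    - [0,0,0]
    - [0,0,0]
    - [0,0,0]
    - [0,0,0]
    - [0,0,0]

```text
t: 4.72
tcp_pos: [0.5619, -0.1807, 0.1522]
tool_rot: [-179.9, -0.1, -71.1]
contact_force: [-0.3, -0.5, -0.8]
gripper_width: 0.358
```

Run:
```python
from h import *
go([514.4,180.7,150],[180,0,-88.9]); o=readout.get_obs();print(o["gripper_width"],o["tcp_pos"],o["contact_force"])
```

```text
lin [-357.4  -71.9    1.9] dr [-0.1 -0.  17.8]
0.3575671428166315 [ 0.56188556 -0.18073468  0.15217951] [-0.27970112 -0.46118005 -0.81190268]
```

Call:
apply_moves:
  hand: [0.8,0.8,0.8,0.8,0.8,0.8,0.8,0.8,0.8,0.8,0.8,0.8]
  linear:
    - [-15,-3,0]
    - [-45,-9,0]
    - [-85,-17,0]
    - [-130,-26,0]
    - [-175,-35,0]
    - [-220,-44,0]
    - [-265,-53,0]
    - [-305,-61,0]
    - [-335,-67,0]
    - [-352,-71,1]
    - [-357.5,-72,2]
    - [-357.5,-72,2]
  dr:
    - [0,0,0]
    - [0,0,2]
    - [0,0,4]
    - [0,0,6]
    - [0,0,8]
    - [0,0,10]
    - [0,0,12]
    - [0,0,14]
    - [0,0,16]
    - [0,0,17.8]
    - [0,0,17.8]
    - [0,0,17.8]

```text
t: 6.22
tcp_pos: [0.5139, 0.181, 0.1492]
tool_rot: [-179.9, -0.0, -88.9]
contact_force: [-0.2, -1.3, -1.4]
gripper_width: 0.358
```

Run:
```python
from h import *
o=readout.get_obs();print(o["gripper_width"],o["tcp_pos"],o["tool_rot"],o["contact_force"])
p,d=viewer.snapshot("top");s,_=viewer.snapshot("side")
cv2.imwrite("pics/top1.png",p);np.save("pics/top1.npy",d);cv2.imwrite("pics/side1.png",s)
a=cv2.resize(p[130:260,140:270],None,fx=3,fy=3,interpolation=cv2.INTER_CUBIC)
u,v=proj("side",o["tcp_pos"])[0].astype(int);print(u,v)
b=cv2.resize(s[v-60:v+70,u-65:u+65],None,fx=3,fy=3,interpolation=cv2.INTER_CUBIC)
cv2.imwrite("pics/hold1.png",np.hstack([a,b])); go([514.4,180.7,150],[180,0,-88.9])
```

```text
0.35764767760548716 [0.51386251 0.18096296 0.149232  ] [-1.79928355e+02 -4.21470103e-02 -8.88681739e+01] [-0.19856476 -1.33050285 -1.40100025]
254 194
lin [-0.3 -0.1 -0.4] dr [-0.1 -0.  -0. ]
```

View pics/hold1.png

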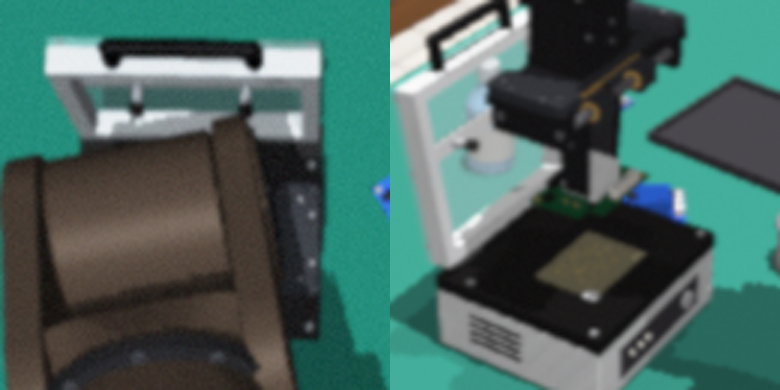

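The board is held level in the gripper (side view, about (251,202)), with its notch corner towards the camera and the key. The arm hides it from the top camera. I'll lower it to just above the pocket and compare its edges with the pocket in the side view.

Call:
apply_moves:
  hand: [0.8,0.8,0.8,0.8,0.8,0.8]
  linear:
    - [0,0,15]
    - [0,0,35]
    - [0,0,50]
    - [0,0,58]
    - [0,0,62]
    - [0,0,62]
  dr:
    - [0,0,0]
    - [0,0,0]
    - [0,0,0]
    - [0,0,0]
    - [0,0,0]
    - [0,0,0]

```text
t: 7.08
tcp_pos: [0.5145, 0.1803, 0.0876]
tool_rot: [-179.9, -0.0, -88.9]
contact_force: [-0.3, -0.8, -0.6]
gripper_width: 0.357
```

```bash
cat > ov.py <<'E'
from h import *
import sys
o=readout.get_obs();print(o["tcp_pos"],o["tool_rot"],o["contact_force"])
s,_=viewer.snapshot("side");cv2.imwrite("pics/side_%s.png"%sys.argv[1],s)
k=8;u0,v0,w,h=205,175,95,72
a=cv2.resize(s[v0:v0+h,u0:u0+w],None,fx=k,fy=k,interpolation=cv2.INTER_CUBIC)
def pl(O,yaw,loc,z):
    c,si=np.cos(np.radians(yaw)),np.sin(np.radians(yaw));L=np.array(loc,float)
    return np.c_[O[0]+c*L[:,0]-si*L[:,1],O[1]+si*L[:,0]+c*L[:,1],np.full(len(L),z)]
B=[[-30,28],[-16,28],[-16,42],[30,42],[30,-42],[-30,-42]]
bx=lambda x,y:[[-x,-y],[x,-y],[x,y],[-x,y]]
F=[514.3,180.7];yw=1.14
t=o["tcp_pos"]*1000
def dr(P,col):
    q=(proj("side",P/1000)-[u0,v0]+.5)*k-.5
    cv2.polylines(a,[q.round().astype(np.int32)],True,col,1)
dr(pl(t,o["tool_rot"][2]+90,B,t[2]-4),(0,0,255))      # board top face
dr(pl(F,yw,bx(34.5,46.5),74),(0,255,255))             # pocket mouth
dr(pl(F,yw,bx(31,43),65),(255,255,0))                 # floor
dr(pl(F,yw,np.array(bx(80,90))+[12,0],74),(255,0,255))  # nest
cv2.imwrite("pics/ov_%s.png"%sys.argv[1],a)
E
python3 ov.py 1
```

```text
[0.51452257 0.18031604 0.08764367] [-1.79882471e+02 -3.61594744e-02 -8.89404502e+01] [-0.25977973 -0.83553904 -0.61793711]
```

View pics/ov_1.png

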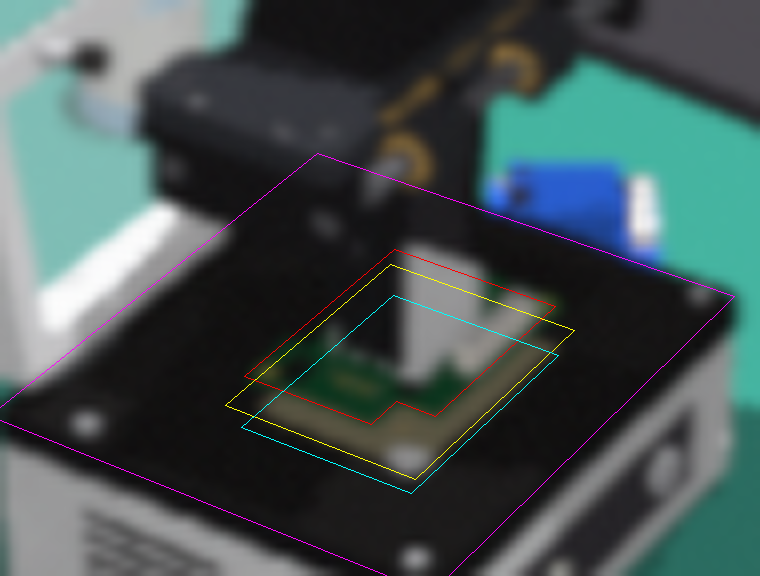

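The overlay shows the held board matching the pose predicted from the TCP (red) to about half a pixel, with the notch at crop (400,405). I'll check the fixture between the two cameras using the four nest screws and the key block.

Run:
```python
from h import *
F=np.array([514.3,180.7]);yw=np.radians(1.14);R=np.array([[np.cos(yw),-np.sin(yw)],[np.sin(yw),np.cos(yw)]])
def blobs(n,f,u0,u1,v0,v1,z):
    s=cv2.imread(f);k=6
    g=cv2.resize(cv2.cvtColor(s,cv2.COLOR_BGR2GRAY)[v0:v1,u0:u1],None,fx=k,fy=k,interpolation=cv2.INTER_CUBIC).astype(float)
    th=cv2.morphologyEx(g,cv2.MORPH_TOPHAT,np.ones((31,31)))
    N,l,st,_=cv2.connectedComponentsWithStats((th>35).astype(np.uint8))
    for i in range(1,N):
        if 40<st[i,4]<900:
            y,x=np.nonzero(l==i);w=th[y,x];c=np.array([(x*w).sum(),(y*w).sum()])/w.sum()
            px=(c+.5)/k-.5+[u0,v0];X=plane(n,px,z)[0]*1000
            print(n,px.round(1),st[i,4],"w",X[:2].round(1),"loc",(R.T@(X[:2]-F)).round(1))
blobs("top","pics/top0.png",160,252,178,246,.074)
blobs("side","pics/side_1.png",205,300,175,250,.074)
blobs("side","pics/side0.png",205,300,195,250,.074)
```

```text
top [169.6 183.4] 420 w [576.  262.3] loc [63.3 80.4]
top [243.5 184.5] 421 w [576.8  98. ] loc [ 60.9 -83.9]
top [168.2 237.7] 401 w [455.7 261.6] loc [-57.   82.1]
top [242.7 238.4] 402 w [457.1  97.2] loc [-58.8 -82.3]
top [186.7 243.6] 115 w [443.5 220.5] loc [-70.   41.2]
top [192.2 243.5] 100 w [443.9 208.6] loc [-69.9  29.3]
top [197.3 243.7] 95 w [443.7 197.2] loc [-70.3  17.9]
top [224.1 244.3] 351 w [443.4 138.1] loc [-71.7 -41.1]
side [267.8 181.2] 64 w [591.    1.4] loc [  73.2 -180.7]
side [278.2 182.9] 100 w [561.6  -6.9] loc [  43.5 -188.6]
side [220.1 184.4] 238 w [691.5  90.3] loc [175.4 -93.9]
side [257.5 185.8] 87 w [600.9  38.4] loc [  83.8 -144. ]
side [252.4 196. ] 218 w [582.9  90.3] loc [ 66.8 -91.8]
side [266.7 197.9] 363 w [546.3  76.5] loc [  29.9 -104.8]
side [285.1 200.7] 852 w [498.4  61.3] loc [ -18.3 -119. ]
side [230.8 203.9] 538 w [608.1 153.5] loc [ 93.2 -29.1]
side [257.  205.9] 98 w [546.1 123.1] loc [ 30.6 -58.2]
side [269.6 213.9] 863 w [499.4 135.9] loc [-15.8 -44.5]
side [292.1 211.8] 58 w [456.8  96.1] loc [-59.1 -83.4]
side [298.8 213.5] 182
[... 973 characters left out ...]
] loc [-58.9 -84.3]
side [298.9 213.6] 132 w [438.4  93.5] loc [-77.7 -85.7]
side [271.7 218.4] 432 w [484.1 149.9] loc [-30.8 -30.2]
side [239.  225.1] 479 w [535.2 218.8] loc [21.7 37.7]
side [215.4 227.5] 347 w [577.2 258.8] loc [64.5 76.9]
side [255.6 231.8] 670 w [486.2 218.8] loc [-27.3  38.7]
side [287.6 232.3] 375 w [421.4 178. ] loc [-93.   -0.9]
side [256.5 244.4] 419 w [457.2 258.4] loc [-55.6  78.9]
side [283.5 243.5] 52 w [407.1 220.7] loc [-106.4   42.2]
side [273.4 247. ] 507 w [419.7 244.7] loc [-93.3  65.9]
side [248.5 248.8] 449 w [463.4 282.2] loc [-48.8 102.5]
side [277.4 248.9] 85 w [408.3 245.8] loc [-104.7   67.2]
side [217.  249.1] 81 w [522.3 323.5] loc [ 10.9 142.6]
```

```bash
cat > edge.py <<'E'
from h import *
import sys
from scipy.ndimage import map_coordinates as mc
s=cv2.imread(sys.argv[1]).astype(float);ch=cv2.GaussianBlur(s[...,1]-s[...,2],(0,0),.5)
t=readout.get_obs()["tcp_pos"]*1000; yw=np.radians(readout.get_obs()["tool_rot"][2]+90)
R=np.array([[np.cos(yw),-np.sin(yw)],[np.sin(yw),np.cos(yw)]])
z=t[2]-6.4
d=np.arange(-9,9.01,.25)
def prof(a,b,nrm,lab):
    out=[]
    for f in np.linspace(.15,.85,9):
        m=np.array(a)*(1-f)+np.array(b)*f
        L=m+d[:,None]*np.array(nrm);W=np.c_[(R@L.T).T+t[:2],np.full(len(d),z)]/1000
        q=proj("side",W);v=mc(ch,[q[:,1],q[:,0]],order=1)
        lo=v[-10:].mean();hi=v[:36].max();h=(lo+hi)/2
        i=np.where(v>h)[0]
        out.append((d[i[-1]] if len(i) else np.nan,round(hi),round(lo)))
    print(lab,out,"median",np.nanmedian([x[0] for x in out]))
prof([-14,42],[28,42],[0,1],"+y edge")
prof([-30,26],[-30,-40],[-1,0],"-x edge")
prof([-16,40],[-16,30],[-1,0],"notch x")
prof([-28,28],[-18,28],[0,1],"notch y")
E
python3 edge.py pics/side_1.png
```

```text
+y edge [(np.float64(-2.75), 35, -4), (np.float64(-3.0), 35, -4), (np.float64(-3.0), 33, -4), (np.float64(-3.0), 36, -4), (np.float64(-3.25), 37, -4), (np.float64(-3.5), 37, -3), (np.float64(-2.25), 26, -4), (np.float64(-1.25), 18, -3), (np.float64(0.25), 14, -1)] median -3.0
-x edge [(np.float64(-1.25), 37, -3), (np.float64(-1.25), 37, -3), (np.float64(-1.0), 25, -4), (np.float64(2.25), 8, -4), (np.float64(2.5), 8, -4), (np.float64(2.75), 8, -4), (np.float64(2.0), 8, -3), (np.float64(2.5), 7, -3), (np.float64(3.25), 9, -1)] median 2.25
notch x [(np.float64(0.0), 20, -5), (np.float64(-0.25), 24, -6), (np.float64(-0.5), 29, -6), (np.float64(-0.75), 32, -6), (np.float64(-1.0), 34, -6), (np.float64(-1.0), 34, -5), (np.float64(-1.0), 35, -5), (np.float64(-1.0), 35, -4), (np.float64(-1.25), 35, -3)] median -1.0
notch y [(np.float64(-2.25), 29, -5), (np.float64(-2.25), 32, -5), (np.float64(-2.5), 34, -6), (np.float64(-2.75), 34, -6), (np.float64(-2.75), 34, -6), (np.float64(-2.75), 33, -6), (np.float64(-2.75), 32, -5), (np.float64(-2.75), 30, -3), (np.float64(-2.75), 28, -1)] median -2.75
```

The two cameras disagree by about 3 mm in y, so I'll settle it by touch. The screws also give a better fixture yaw of about 0.3°, because the rectangle fit had snapped to the image axes. I'll lower the board in small steps and watch the lateral force.

Call:
apply_moves:
  hand: [0.8,0.8,0.8,0.8,0.8]
  linear:
    - [0,0,3]
    - [0,0,6]
    - [0,0,8]
    - [0,0,9]
    - [0,0,9]
  dr:
    - [0,0,0.7]
    - [0,0,0.7]
    - [0,0,0.7]
    - [0,0,0.7]
    - [0,0,0.7]

```text
t: 7.75
tcp_pos: [0.5146, 0.1803, 0.0788]
tool_rot: [-179.9, -0.0, -89.6]
contact_force: [-0.2, 0.4, -1.1]
gripper_width: 0.354
```

Call:
apply_moves:
  hand: [0.8,0.8,0.8,0.8]
  linear:
    - [0,0,1]
    - [0,0,2]
    - [0,0,2]
    - [0,0,2]
  dr:
    - [0,0,0]
    - [0,0,0]
    - [0,0,0]
    - [0,0,0]

```text
t: 8.25
tcp_pos: [0.5147, 0.1803, 0.0768]
tool_rot: [-179.9, -0.0, -89.6]
contact_force: [0.4, 0.2, -1.3]
gripper_width: 0.356
```

Call:
apply_moves:
  hand: [0.8,0.8,0.8,0.8]
  linear:
    - [0,0,1]
    - [0,0,2]
    - [0,0,2]
    - [0,0,2]
  dr:
    - [0,0,0]
    - [0,0,0]
    - [0,0,0]
    - [0,0,0]

```text
t: 8.75
tcp_pos: [0.5146, 0.1804, 0.0748]
tool_rot: [-179.9, -0.0, -89.6]
contact_force: [0.7, -0.7, -0.5]
gripper_width: 0.36
```

Call:
apply_moves:
  hand: [0.8,0.8,0.8,0.8]
  linear:
    - [0,0,1]
    - [0,0,1.5]
    - [0,0,1.5]
    - [0,0,1.5]
  dr:
    - [0,0,0]
    - [0,0,0]
    - [0,0,0]
    - [0,0,0]

```text
t: 9.25
tcp_pos: [0.5146, 0.1804, 0.0733]
tool_rot: [-179.9, -0.0, -89.6]
contact_force: [0.2, 0.4, -1.7]
gripper_width: 0.355
```

Call:
apply_moves:
  hand: [0.8,0.8,0.8,0.8]
  linear:
    - [0,0,0.5]
    - [0,0,1]
    - [0,0,1]
    - [0,0,1]
  dr:
    - [0,0,0]
    - [0,0,0]
    - [0,0,0]
    - [0,0,0]

```text
t: 9.75
tcp_pos: [0.5147, 0.1803, 0.0723]
tool_rot: [-179.9, -0.0, -89.6]
contact_force: [-0.0, -0.1, -1.2]
gripper_width: 0.352
```

Call:
apply_moves:
  hand: [0.8,0.8,0.8,0.8]
  linear:
    - [0,0,0.5]
    - [0,0,1]
    - [0,0,1]
    - [0,0,1]
  dr:
    - [0,0,0]
    - [0,0,0]
    - [0,0,0]
    - [0,0,0]

```text
t: 10.25
tcp_pos: [0.5147, 0.1804, 0.0715]
tool_rot: [-179.9, -0.0, -89.6]
contact_force: [-0.4, -1.2, 3.0]
gripper_width: 0.357
```

Contact came at TCP z = 71.5 mm, against 71.4 mm expected for fully seated, with no lateral force. Releasing gently.

Call:
apply_moves:
  hand: [0.63,0.6,0.57,0.54,0.54,0.54]
  linear:
    - [0,0,0]
    - [0,0,0]
    - [0,0,0]
    - [0,0,0]
    - [0,0,0]
    - [0,0,0]
  dr:
    - [0,0,0]
    - [0,0,0]
    - [0,0,0]
    - [0,0,0]
    - [0,0,0]
    - [0,0,0]

```text
t: 11.0
tcp_pos: [0.5147, 0.1803, 0.0714]
tool_rot: [-179.9, -0.0, -89.6]
contact_force: [0.1, 0.8, -0.4]
gripper_width: 0.461
```

Call:
apply_moves:
  hand: [0.54,0.54,0.54,0.54,0.54,0.54,0.54,0.54]
  linear:
    - [0,0,-4]
    - [0,0,-12]
    - [0,0,-30]
    - [0,0,-60]
    - [0,15,-110]
    - [0,50,-160]
    - [0,100,-200]
    - [0,140,-230]
  dr:
    - [0,0,0]
    - [0,0,0]
    - [0,0,0]
    - [0,0,0]
    - [0,0,0]
    - [0,0,0]
    - [0,0,0]
    - [0,0,0]

```text
t: 12.0
tcp_pos: [0.3724, 0.1794, 0.3031]
tool_rot: [-179.8, 0.0, -89.6]
contact_force: [0.3, 0.6, 0.3]
gripper_width: 0.458
```

Run:
```python
from h import *
o=readout.get_obs();print(o["t"],o["tcp_pos"],o["tool_rot"],o["gripper_width"])
p,d=viewer.snapshot("top");s,ds=viewer.snapshot("side");cv2.imwrite("pics/top2.png",p);cv2.imwrite("pics/side2.png",s);np.save("pics/top2.npy",d);np.save("pics/side2.npy",ds)
a=cv2.resize(p[135:265,145:265],None,fx=3.2,fy=3.2,interpolation=cv2.INTER_CUBIC)
b=cv2.resize(s[125:255,190:310],None,fx=3.2,fy=3.2,interpolation=cv2.INTER_CUBIC)
cv2.imwrite("pics/seat.png",np.hstack([a,b]))
```

```text
12.0 [0.372415   0.17939325 0.30313501] [-1.79758218e+02  8.35899941e-04 -8.96399508e+01] 0.4584697320844763
```

View pics/seat.png

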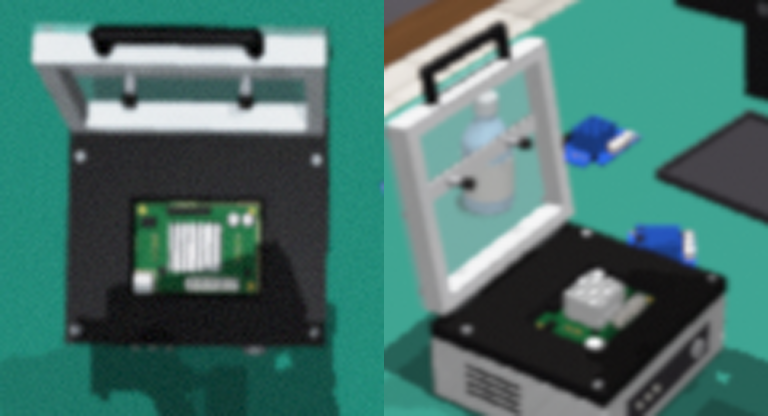

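The board lies flat in the pocket, with the bare key block showing in its notch (top crop (145,280)). The lid is untouched. Now I'll locate the handle bar in both views.

Run:
```python
from h import *
p=cv2.imread("pics/top2.png");s=cv2.imread("pics/side2.png")
def dark(i,u0,u1,v0,v1,th=60):
    m=np.zeros(i.shape[:2],bool);m[v0:v1,u0:u1]=(i.max(2)<th)[v0:v1,u0:u1]
    N,l,st,c=cv2.connectedComponentsWithStats(m.astype(np.uint8));k=1+st[1:,4].argmax();print(st[k],c[k]);return l==k
mt=dark(p,165,235,138,158);ms=dark(s,198,232,128,160)
ys,xs=np.nonzero(mt);cols=[u for u in range(182,220)];rt=[(u,np.mean(ys[xs==u])) for u in cols if (xs==u).any()]
print([ (u,ys[xs==u].min(),ys[xs==u].max()) for u in cols[::6]], xs.min(),xs.max())
for ph in np.arange(1.60,1.86,.03):
    X=[.6013-.18*np.cos(ph),.180,.084+.18*np.sin(ph)]
    e=[[X[0],.180+.045,X[2]],[X[0],.180-.045,X[2]]]
    print(round(ph,2),np.round(X,4),proj("top",X).round(1),proj("top",e).round(1).tolist(),proj("side",e).round(1).tolist())
ys2,xs2=np.nonzero(ms)
for u in range(xs2.min(),xs2.max()+1,3): print(u,ys2[xs2==u].min(),ys2[xs2==u].max(),end=" | ")
P=cloud("top",np.load("pics/top2.npy"));print("\ndepth bar",np.nanmedian(P[mt],0))
go([631,180,330],[180,0,0.3])
```

```text
[174 143  53  10 304] [199.93421053 145.92434211]
[202 133  27  24 105] [214.02857143 142.6       ]
[(182, np.int64(143), np.int64(147)), (188, np.int64(143), np.int64(147)), (194, np.int64(143), np.int64(147)), (200, np.int64(143), np.int64(147)), (206, np.int64(143), np.int64(148)), (212, np.int64(144), np.int64(148)), (218, np.int64(144), np.int64(148))] 174 226
1.6 [0.6066 0.18   0.2639] [[199.3 158.9]] [[175.0, 158.4], [223.6, 159.4]] [[210.8, 149.2], [233.8, 135.4]]
1.63 [0.612  0.18   0.2637] [[199.4 156.1]] [[175.1, 155.6], [223.7, 156.6]] [[209.0, 148.7], [232.0, 134.9]]
1.66 [0.6173 0.18   0.2633] [[199.5 153.2]] [[175.2, 152.7], [223.8, 153.7]] [[207.2, 148.3], [230.2, 134.5]]
1.69 [0.6227 0.18   0.2627] [[199.6 150.4]] [[175.3, 149.9], [223.9, 150.9]] [[205.4, 148.0], [228.5, 134.2]]
1.72 [0.6281 0.18   0.262 ] [[199.7 147.6]] [[175.5, 147.1], [223.9, 148.1]] [[203.6, 147.7], [226.8, 134.0]]
1.75 [0.6334 0.18   0.2611] [[199.8 144.8]] [[175.6, 144.3], [224.0, 145.3]] [[201.9, 147.4], [225.0, 133.8]]
1.78 [0.6387 0.18   0.2601] [[200.  142.1]] [[175.8, 141.6], [224.1, 142.6]] [[200.2, 147.3], [223.3, 133.7]]
1.81 [0.6439 0.18   0.2589] [[200.1 139.4]] [[176.0, 138.9], [224.2, 139.9]] [[198.5, 147.2], [221.7, 133.6]]
1.84 [0.6492 0.18   0.2575] [[200.2 136.8]] [[176.1, 136.3], [224.3, 137.3]] [[196.8, 147.2], [220.0, 133.6]]
202 147 149 | 205 145 156 | 208 143 145 | 211 141 143 | 214 140 141 | 217 138 139 | 220 136 137 | 223 134 136 | 226 133 141 | 
depth bar [0.63069789 0.1774778  0.26613048]
lin [   1.6 -259.4  -23.2] dr [ -0.4  -0.3 -89.9]
```

Call:
apply_moves:
  hand: [0.54,0.54,0.54,0.54,0.54,0.54,0.54,0.54,0.54,0.54,0.54,0.54]
  linear:
    - [0,-10,-15]
    - [0,-40,-15]
    - [0,-70,-15]
    - [1,-100,-15]
    - [1,-130,-15]
    - [1,-160,-15]
    - [1,-190,-15]
    - [1,-220,-15]
    - [1.5,-245,-15]
    - [1.5,-260,-15]
    - [1.5,-260,-15]
    - [1.5,-260,-15]
  dr:
    - [0,0,-9]
    - [0,0,-18]
    - [0,0,-27]
    - [0,0,-36]
    - [0,0,-45]
    - [0,0,-54]
    - [0,0,-63]
    - [0,0,-72]
    - [0,0,-81]
    - [-0.4,-0.3,-90]
    - [-0.4,-0.3,-90]
    - [-0.4,-0.3,-90]

```text
t: 13.6
tcp_pos: [0.6313, 0.1801, 0.3214]
tool_rot: [-180.0, 0.0, 0.2]
contact_force: [-0.1, -0.3, 0.5]
gripper_width: 0.46
```

Run:
```python
from h import *
go([631.6,180,245.5],[180,0,0.3])
```

```text
lin [ 0.3  0.1 75.9] dr [-0.   0.  -0.1]
```

Call:
apply_moves:
  hand: [0.54,0.54,0.54,0.54,0.54,0.54,0.54]
  linear:
    - [0,0,20]
    - [0,0,40]
    - [0,0,55]
    - [0,0,66]
    - [0,0,73]
    - [0,0,76]
    - [0,0,76]
  dr:
    - [0,0,0]
    - [0,0,0]
    - [0,0,0]
    - [0,0,0]
    - [0,0,0]
    - [0,0,0]
    - [0,0,0]

```text
t: 14.48
tcp_pos: [0.6314, 0.1801, 0.2456]
tool_rot: [-180.0, 0.0, 0.2]
contact_force: [0.4, -0.1, 0.1]
gripper_width: 0.462
```

Call:
apply_moves:
  hand: [0.62,0.7,0.76,0.8,0.84,0.88,0.92,0.95,0.95,0.95]
  linear:
    - [0,0,0]
    - [0,0,0]
    - [0,0,0]
    - [0,0,0]
    - [0,0,0]
    - [0,0,0]
    - [0,0,0]
    - [0,0,0]
    - [0,0,0]
    - [0,0,0]
  dr:
    - [0,0,0]
    - [0,0,0]
    - [0,0,0]
    - [0,0,0]
    - [0,0,0]
    - [0,0,0]
    - [0,0,0]
    - [0,0,0]
    - [0,0,0]
    - [0,0,0]
  squeeze: 8

```text
t: 15.72
tcp_pos: [0.6316, 0.1801, 0.2456]
tool_rot: [-180.0, -0.0, 0.2]
contact_force: [1.8, 0.2, 0.3]
gripper_width: 0.122
```

Gripped the bar (11.6 mm against 12 mm). I'll work out the arc.

```bash
cat > arc.py <<'E'
from h import *
import sys
off=float(sys.argv[1]);ph=[float(x) for x in np.linspace(float(sys.argv[2]),float(sys.argv[3]),int(sys.argv[4]))]
t=readout.get_obs()["tcp_pos"]*1000;print(t)
print([[round(601.3-180*np.cos(f)-t[0],1),0,round(t[2]-(84+180*np.sin(f)-off),1)] for f in ph])
E
python3 arc.py 15.8 1.68 1.02 12
```

```text
[631.55511919 180.10725342 245.62968371]
[[np.float64(-10.6), 0, np.float64(-1.5)], [np.float64(-21.4), 0, np.float64(-2.4)], [np.float64(-32.2), 0, np.float64(-2.6)], [np.float64(-43.0), 0, np.float64(-2.1)], [np.float64(-53.7), 0, np.float64(-1.0)], [np.float64(-64.4), 0, np.float64(0.7)], [np.float64(-74.9), 0, np.float64(3.1)], [np.float64(-85.3), 0, np.float64(6.1)], [np.float64(-95.5), 0, np.float64(9.7)], [np.float64(-105.4), 0, np.float64(13.9)], [np.float64(-115.1), 0, np.float64(18.7)], [np.float64(-124.5), 0, np.float64(24.1)]]
```

Call:
apply_moves:
  hand: [0.95,0.95,0.95,0.95,0.95,0.95,0.95,0.95,0.95,0.95,0.95,0.95]
  linear:
    - [-6,0,-1]
    - [-16,0,-2]
    - [-27,0,-2.5]
    - [-38,0,-2.4]
    - [-48,0,-1.6]
    - [-59,0,-0.2]
    - [-70,0,2]
    - [-80,0,4.6]
    - [-90,0,7.7]
    - [-100,0,11.6]
    - [-106,0,14.2]
    - [-106,0,14.2]
  dr:
    - [0,0,0]
    - [0,0,0]
    - [0,0,0]
    - [0,0,0]
    - [0,0,0]
    - [0,0,0]
    - [0,0,0]
    - [0,0,0]
    - [0,0,0]
    - [0,0,0]
    - [0,0,0]
    - [0,0,0]

```text
t: 17.23
tcp_pos: [0.5243, 0.1797, 0.2309]
tool_rot: [180.0, 0.1, 0.2]
contact_force: [-4.1, 1.2, 0.3]
gripper_width: 0.125
```

```bash
python3 arc.py 15.8 1.10 0.55 12; python3 -c "
from h import *
o=readout.get_obs();print(o['contact_force'],o['gripper_width'],o['tool_rot'])
s,_=viewer.snapshot('side');cv2.imwrite('pics/lid1.png',cv2.resize(s[110:260,180:330],None,fx=3,fy=3))"
```

```text
[524.28923586 179.68082068 230.8701651 ]
[[np.float64(-4.6), 0, np.float64(2.3)], [np.float64(-12.6), 0, np.float64(6.5)], [np.float64(-20.2), 0, np.float64(11.2)], [np.float64(-27.7), 0, np.float64(16.3)], [np.float64(-34.9), 0, np.float64(21.7)], [np.float64(-41.8), 0, np.float64(27.4)], [np.float64(-48.4), 0, np.float64(33.5)], [np.float64(-54.7), 0, np.float64(40.0)], [np.float64(-60.7), 0, np.float64(46.7)], [np.float64(-66.3), 0, np.float64(53.7)], [np.float64(-71.5), 0, np.float64(61.0)], [np.float64(-76.4), 0, np.float64(68.6)]]
[-4.12004421  1.15900611  0.31928064] 0.12493726329974938 [1.79988907e+02 1.46777745e-01 2.33548893e-01]
```

View pics/lid1.png

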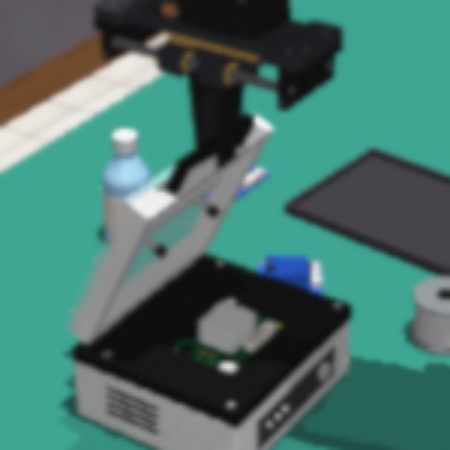

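The lid is following, now about 64° open. Continuing.

Call:
apply_moves:
  hand: [0.95,0.95,0.95,0.95,0.95,0.95,0.95,0.95,0.95,0.95,0.95,0.95]
  linear:
    - [-4.6,0,2.3]
    - [-12.6,0,6.5]
    - [-20.2,0,11.2]
    - [-27.7,0,16.3]
    - [-34.9,0,21.7]
    - [-41.8,0,27.4]
    - [-48.4,0,33.5]
    - [-54.7,0,40]
    - [-60.7,0,46.7]
    - [-66.3,0,53.7]
    - [-71.5,0,61]
    - [-71.5,0,61]
  dr:
    - [0,0,0]
    - [0,0,0]
    - [0,0,0]
    - [0,0,0]
    - [0,0,0]
    - [0,0,0]
    - [0,0,0]
    - [0,0,0]
    - [0,0,0]
    - [0,0,0]
    - [0,0,0]
    - [0,0,0]

```text
t: 18.77
tcp_pos: [0.4521, 0.1793, 0.1693]
tool_rot: [180.0, 0.3, 0.2]
contact_force: [1.1, 2.2, -5.7]
gripper_width: 0.122
```

```bash
python3 arc.py 15.8 0.57 0.13 12; python3 -c "
from h import *
o=readout.get_obs();print(o['contact_force'],o['gripper_width'],o['tool_rot'])"
```

```text
[452.06365813 179.34182562 169.25956776]
[[np.float64(-2.3), 0, np.float64(3.9)], [np.float64(-6.1), 0, np.float64(10.1)], [np.float64(-9.6), 0, np.float64(16.3)], [np.float64(-12.8), 0, np.float64(22.8)], [np.float64(-15.8), 0, np.float64(29.3)], [np.float64(-18.6), 0, np.float64(36.0)], [np.float64(-21.1), 0, np.float64(42.7)], [np.float64(-23.2), 0, np.float64(49.6)], [np.float64(-25.2), 0, np.float64(56.5)], [np.float64(-26.8), 0, np.float64(63.5)], [np.float64(-28.2), 0, np.float64(70.6)], [np.float64(-29.2), 0, np.float64(77.7)]]
[ 1.12790087  2.22222052 -5.73342577] 0.1218369744981428 [179.97276      0.25724482   0.23312322]
```

Call:
apply_moves:
  hand: [0.95,0.95,0.95,0.95,0.95,0.95,0.95,0.95,0.95,0.95,0.95,0.95]
  linear:
    - [-2.3,0,3.9]
    - [-6.1,0,10.1]
    - [-9.6,0,16.3]
    - [-12.8,0,22.8]
    - [-15.8,0,29.3]
    - [-18.6,0,36]
    - [-21.1,0,42.7]
    - [-23.2,0,49.6]
    - [-25.2,0,56.5]
    - [-26.8,0,63.5]
    - [-28.2,0,70.6]
    - [-28.2,0,70.6]
  dr:
    - [0,0,0]
    - [0,0,0]
    - [0,0,0]
    - [0,0,0]
    - [0,0,0]
    - [0,0,0]
    - [0,0,0]
    - [0,0,0]
    - [0,0,0]
    - [0,0,0]
    - [0,0,0]
    - [0,0,0]

```text
t: 20.27
tcp_pos: [0.4238, 0.1792, 0.098]
tool_rot: [180.0, 0.2, 0.2]
contact_force: [7.1, 0.4, -6.2]
gripper_width: 0.123
```

```bash
python3 arc.py 15.8 0.15 0.0 10; python3 -c "
from h import *
o=readout.get_obs();print(o['contact_force'],o['gripper_width'],o['tool_rot'])
s,_=viewer.snapshot('side');cv2.imwrite('pics/lid2.png',cv2.resize(s[130:270,190:330],None,fx=4,fy=4,interpolation=cv2.INTER_CUBIC))"
```

```text
[423.7671742  179.19514329  98.04525542]
[[np.float64(-0.4), 0, np.float64(2.9)], [np.float64(-0.9), 0, np.float64(5.9)], [np.float64(-1.2), 0, np.float64(8.9)], [np.float64(-1.6), 0, np.float64(11.9)], [np.float64(-1.8), 0, np.float64(14.9)], [np.float64(-2.1), 0, np.float64(17.9)], [np.float64(-2.2), 0, np.float64(20.8)], [np.float64(-2.4), 0, np.float64(23.8)], [np.float64(-2.4), 0, np.float64(26.8)], [np.float64(-2.5), 0, np.float64(29.8)]]
[ 7.13878825  0.41288595 -6.17325613] 0.12279455134687572 [179.97226938   0.24633063   0.23101159]
```

View pics/lid2.png

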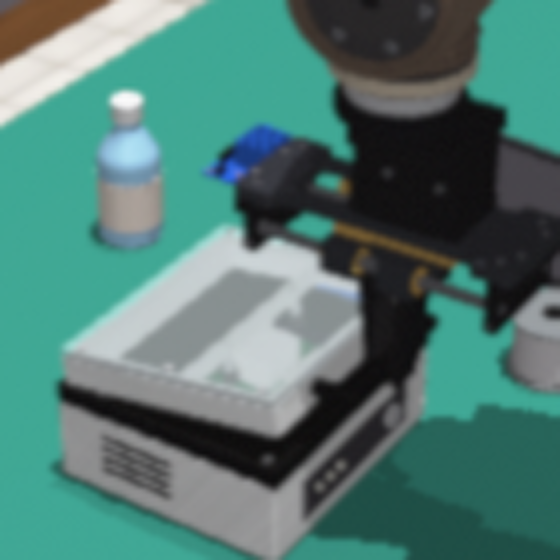

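About 9° remain. I'll do the last stretch slowly and watch the force.

Call:
apply_moves:
  hand: [0.95,0.95,0.95,0.95,0.95,0.95,0.95,0.95,0.95,0.95,0.95]
  linear:
    - [0,0,3]
    - [0,0,6]
    - [0,0,9]
    - [-0.5,0,12]
    - [-0.5,0,15]
    - [-0.5,0,18]
    - [-1,0,20.5]
    - [-1,0,22.5]
    - [-1,0,24.5]
    - [-1,0,26]
    - [-1,0,26]
  dr:
    - [0,0,0]
    - [0,0,0]
    - [0,0,0]
    - [0,0,0]
    - [0,0,0]
    - [0,0,0]
    - [0,0,0]
    - [0,0,0]
    - [0,0,0]
    - [0,0,0]
    - [0,0,0]

```text
t: 21.7
tcp_pos: [0.4218, 0.1791, 0.0717]
tool_rot: [180.0, 0.4, 0.2]
contact_force: [-4.6, 2.4, -2.5]
gripper_width: 0.123
```

Call:
apply_moves:
  hand: [0.95,0.95,0.95,0.95,0.95,0.95]
  linear:
    - [0,0,1]
    - [0,0,1.5]
    - [0,0,2]
    - [0,0,2.5]
    - [0,0,3]
    - [0,0,3]
  dr:
    - [0,0,0]
    - [0,0,0]
    - [0,0,0]
    - [0,0,0]
    - [0,0,0]
    - [0,0,0]

```text
t: 22.45
tcp_pos: [0.4219, 0.179, 0.0692]
tool_rot: [179.9, 0.3, 0.2]
contact_force: [-5.2, 1.1, 9.9]
gripper_width: 0.124
```

Force rose to +10 N at a bar height of about 85 mm, which is the stop. I'll let go, rise, then press lightly with closed fingertips to confirm.

Call:
apply_moves:
  hand: [0.84,0.82,0.82,0.82]
  linear:
    - [0,0,0]
    - [0,0,0]
    - [0,0,0]
    - [0,0,0]
  dr:
    - [0,0,0]
    - [0,0,0]
    - [0,0,0]
    - [0,0,0]

```text
t: 22.95
tcp_pos: [0.4219, 0.179, 0.0691]
tool_rot: [179.9, 0.3, 0.2]
contact_force: [0.1, -0.1, -0.1]
gripper_width: 0.182
```

Call:
apply_moves:
  hand: [0.82,0.82,0.82,0.82,1,1,1,1,1,1]
  linear:
    - [0,0,-5]
    - [0,0,-15]
    - [0,0,-30]
    - [0,0,-40]
    - [0,0,-40]
    - [0,0,-40]
    - [0,0,-40]
    - [0,0,-40]
    - [0,0,-40]
    - [0,0,-40]
  dr:
    - [0,0,0]
    - [0,0,0]
    - [0,0,0]
    - [0,0,0]
    - [0,0,0]
    - [0,0,0]
    - [0,0,0]
    - [0,0,0]
    - [0,0,0]
    - [0,0,0]

```text
t: 24.2
tcp_pos: [0.4222, 0.179, 0.109]
tool_rot: [179.9, 0.3, 0.2]
contact_force: [-0.0, -0.4, 0.7]
gripper_width: 0.009
```

Call:
apply_moves:
  hand: [1,1,1,1,1,1]
  linear:
    - [0,0,5]
    - [0,0,10]
    - [0,0,14]
    - [0,0,16]
    - [0,0,17.5]
    - [0,0,17.5]
  dr:
    - [0,0,0]
    - [0,0,0]
    - [0,0,0]
    - [0,0,0]
    - [0,0,0]
    - [0,0,0]

```text
t: 24.95
tcp_pos: [0.422, 0.179, 0.0915]
tool_rot: [179.9, 0.3, 0.2]
contact_force: [-0.7, 0.5, -0.2]
gripper_width: 0.004
```

Call:
apply_moves:
  hand: [1,1,1,1,1]
  linear:
    - [0,0,0.5]
    - [0,0,1]
    - [0,0,1.5]
    - [0,0,2]
    - [0,0,2]
  dr:
    - [0,0,0]
    - [0,0,0]
    - [0,0,0]
    - [0,0,0]
    - [0,0,0]

```text
t: 25.58
tcp_pos: [0.4221, 0.179, 0.09]
tool_rot: [180.0, 0.3, 0.2]
contact_force: [-2.6, -0.2, 9.6]
gripper_width: 0.008
```

Contact came at z = 90.0 mm, exactly the closed bar's top. It held 9.6 N, more than the lid's 4 N closing force, so the lid is on its stop. Retreating and doing a last look.

Call:
apply_moves:
  hand: [1,1,1,1,1,1,1,1,1]
  linear:
    - [0,0,-10]
    - [0,0,-40]
    - [0,0,-80]
    - [0,0,-120]
    - [0,40,-150]
    - [0,90,-160]
    - [0,150,-160]
    - [0,210,-160]
    - [0,210,-160]
  dr:
    - [0,0,0]
    - [0,0,0]
    - [0,0,0]
    - [0,0,0]
    - [0,0,0]
    - [0,0,0]
    - [0,0,0]
    - [0,0,0]
    - [0,0,0]

```text
t: 26.7
tcp_pos: [0.4237, -0.0341, 0.2507]
tool_rot: [179.9, 0.3, -0.1]
contact_force: [-0.1, 0.3, -0.3]
gripper_width: 0.006
```

Run:
```python
from h import *
p,d=viewer.snapshot("top");s,_=viewer.snapshot("side");P=cloud("top",d)
cv2.imwrite("pics/top3.png",p)
a=cv2.resize(p[85:285,70:300],None,fx=1.7,fy=1.7,interpolation=cv2.INTER_CUBIC)
b=cv2.resize(s[140:320,120:350],None,fx=1.7,fy=1.7,interpolation=cv2.INTER_CUBIC)
H=max(a.shape[0],b.shape[0]);f=lambda i:cv2.copyMakeBorder(i,0,H-i.shape[0],0,0,0)
cv2.imwrite("pics/end.png",np.hstack([f(a),f(b)]))
for X in ([.4213,.180,.090],[.46,.11,.099],[.46,.25,.099],[.59,.25,.099]):
    u,v=proj("top",X)[0].round().astype(int);print(X,np.nanmedian(P[v-1:v+2,u-1:u+2,2]).round(4))
o=readout.get_obs();print(o["t"],o["tcp_pos"],o["contact_force"])
```

```text
[0.4213, 0.18, 0.09] 0.0889
[0.46, 0.11, 0.099] 0.0993
[0.46, 0.25, 0.099] 0.0998
[0.59, 0.25, 0.099] 0.098
26.8 [ 0.42364484 -0.03113985  0.25047172] [-0.22971237 -0.18007527  0.83066805]
```

View pics/end.png

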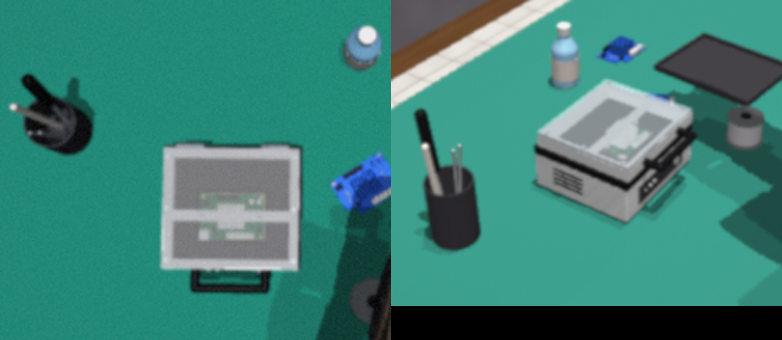

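The lid is flat and closed: frame top at 98–100 mm against 99 mm expected, handle top at about 89 mm. The board sits under the window, and the bystanders stand where they were. Handing in.

```bash
python3 -c "
from rig import workorder
print(workorder.job_done())"
```

```text
the job is handed in; nothing more can be done
None
```

The board with the heat sink is seated in the fixture pocket, the lid is closed over it, and the job is handed in at about 27 s of the 69 s allowed.

- **Board:** I gripped the heat sink across its outer fins and lowered the board in small steps. It touched down at TCP z 71.5 mm, where 71.4 mm was expected for fully home, with little sideways force. Pictures after letting go showed it flat, with the key block in the notch.
- **Lid:** I led it down by the handle with a light grip and went slowly at the end. Pressing with closed fingertips met the bar at 90.0 mm, the closed height, and it held 9.6 N without giving. Depth readings put the lid frame at 98–100 mm, where 99 mm was expected.
- **Bystanders:** In the last picture the flux bottle, solder reel and tool pot looked undisturbed; I did not measure them. The arm was clear, with no contact force.

Two checks disagreed:
- **Cameras:** They differed by about 3 mm in y on the fixture, so I settled the final fit by touch.
- **Fixture angle:** The first estimate was 1.1°, wrong because the rectangle fit had snapped to the image axes. I used about 0.3° from the nest-plate screws instead.

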